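# Change over the lamp modules on a microscope's finned cooling dock

## Robot

A 6-joint arm with a two-finger parallel gripper is mounted at the origin on the work surface. World frame = base frame: x ahead of the robot, y to its left, z up, the work surface at z = 0. Lengths are in m, angles in rad, forces in N, time in s.
With the tool pointing down it reaches from about 0.35 to 0.775 m from the base axis. Payload 7.3 kg.
Tool frame: the origin (TCP) lies at the centre of the arm's flange, where the gripper is bolted on; the fingertips stand 178 mm ahead of it and the grasp point (between the pads) lies 159 mm ahead of it; z points along the fingers, y is the line along which they close (so a half turn about z gives the same grasp; the last joint's range is limited). The gripper opens to 92 mm and grips with 3 to 60 N. Pads are 19 mm wide; open, the fingers measure 130 mm over their backs; the gripper's body (75 mm by 190 mm) begins 47 mm behind the grasp point.
Start: joints at [0.962, 0.342, 1.524, -0, 1.275, -0.146], TCP at [0.234, 0.47, 0.405] pointing down, gripper open.
Joint ranges: [-2.53, 2.53], [-0.77, 2.02], [0.04, 2.7], [-1, 4.14], [0.28, 2.66], [-3.11, 3.11]. Speed limits (rad/s): [2.57, 2.57, 3.14, 3.14, 3.14, 3.14].

## Interface

Orientations are given as [roll, pitch, yaw] about the fixed x, y, z axes, in that order (R = Rz(yaw) Ry(pitch) Rx(roll)).
In Python, from cell import robot gives the robot as it stands.
- The arm moves only by the shell command python3 drive.py 'ROWS' [OPENING] [FORCE]. ROWS is a JSON list that holds a single list of rows (three levels of brackets), with 1 to 8 rows, each of 6 numbers: dx, dy, dz in shares of 0.3 m (1.0 is 0.3 m), then a rotation vector rx, ry, rz in a scale on which 1.0 is 180 degrees; each row shifts and turns the commanded pose from where the row before left it, along the tool's axes as they then stand; what a row does not reach is not made up. A row lasts 1/12 s, in which the tool goes at most 0.0417 m and 0.125 rad, less where a joint would pass 70% of its speed; a pose out of reach is approached as far as the arm can. OPENING is the finger opening in m, set as the command begins (- or left out keeps the last). The fingers move at their own pace and stop on an object; FORCE is the grip in N (left out, the last holds). Time passes only in rows, so rows that do not move let the fingers close. It prints the time, the measured TCP pose, the force, the opening and the grip force at its end. Input that does not fit is refused with a message, and nothing moves.
- robot.observe(): the state, without advancing time (a new reading comes with each control period).
- robot.read_camera(name): name is "scene" or "top" or "wrist"; returns a dict with "image" (400x640x3 uint8, red, green, blue), "fx", "fy", "cx", "cy" (pixels), "k1" (the pictures are not rectified: a ray, as slopes to the right and down, at radius r is drawn at 1 + k1 r^2 times it, then the intrinsics apply), "pose" (4x4, takes a point from camera to world coordinates). Camera axes: x right, y down, z forward; pixel columns grow to the right and rows downward; lengths in m; the calibration is good to about 2 mm. A picture is of the moment at which its call begins. There is no depth.
- robot.hand_in(): hands the job in; it is judged then, once.
The state is a dict: "time": time; "qpos": joint angles; "qvel": joint speeds; "joint_efforts": joint torques, N m; "tool_pos": TCP position; "tool_rot": TCP orientation; "contact_force": force on the tool from outside, world axes, zero at the start; "torque": the same for the moment, N m; "opening": finger opening in m; "grip_force": force on a finger pad.
Only numpy, scipy, OpenCV 4.12 (cv2) and the standard library are available. Lean on these libraries where they do the work, as an engineer would, in place of code of your own. Each camera call takes 0.05 s, during which the arm holds its last target. There are 200 camera calls.

## Task

Change over the finned lamp modules: first switch the coolant lever off (towards the robot), then stand every old module that is on the dock upright in the returns tray and seat every fresh module from the bench fully home on the dock, one to a bay, its fins between the dock's fins. If there are too few fresh modules to fill the three bays, close the bay left over with the finned blanking cover, also fully home. When all that is done switch the lever back on (away from the robot), and leave the other things on the bench alone.

Things in the scene. Friction and masses are not known exactly. Their poses are not given: they have to be found in the camera images.
- old0: Finned lamp module, 0.22 kg. Origin: centre of its underside (fin tips). Four fins 4 mm thick, 68 long in y, 24 high, at x = -19.5, -6.5, 6.5, 19.5 mm, under a plate 50 (x) x 70 (y) mm, z 24 to 32. Black block to grip, 24 (x) x 44 (y), centred, z 32 to 72, lens on top. A half turn fits alike. OLD: starts home in bay0 of the dock; absent in some starts.
- old1: Finned lamp module, 0.22 kg. Origin: centre of its underside (fin tips). Four fins 4 mm thick, 68 long in y, 24 high, at x = -19.5, -6.5, 6.5, 19.5 mm, under a plate 50 (x) x 70 (y) mm, z 24 to 32. Black block to grip, 24 (x) x 44 (y), centred, z 32 to 72, lens on top. A half turn fits alike. OLD: starts home in bay1 of the dock; absent in some starts.
- old2: Finned lamp module, 0.22 kg. Origin: centre of its underside (fin tips). Four fins 4 mm thick, 68 long in y, 24 high, at x = -19.5, -6.5, 6.5, 19.5 mm, under a plate 50 (x) x 70 (y) mm, z 24 to 32. Black block to grip, 24 (x) x 44 (y), centred, z 32 to 72, lens on top. A half turn fits alike. OLD: starts home in bay2 of the dock; absent in some starts.
- fresh0: Finned lamp module, 0.22 kg. Origin: centre of its underside (fin tips). Four fins 4 mm thick, 68 long in y, 24 high, at x = -19.5, -6.5, 6.5, 19.5 mm, under a plate 50 (x) x 70 (y) mm, z 24 to 32. Black block to grip, 24 (x) x 44 (y), centred, z 32 to 72, lens on top. A half turn fits alike. FRESH: starts standing on the bench before the dock; absent in some starts.
- fresh1: Finned lamp module, 0.22 kg. Origin: centre of its underside (fin tips). Four fins 4 mm thick, 68 long in y, 24 high, at x = -19.5, -6.5, 6.5, 19.5 mm, under a plate 50 (x) x 70 (y) mm, z 24 to 32. Black block to grip, 24 (x) x 44 (y), centred, z 32 to 72, lens on top. A half turn fits alike. FRESH: starts standing on the bench before the dock; absent in some starts.
- fresh2: Finned lamp module, 0.22 kg. Origin: centre of its underside (fin tips). Four fins 4 mm thick, 68 long in y, 24 high, at x = -19.5, -6.5, 6.5, 19.5 mm, under a plate 50 (x) x 70 (y) mm, z 24 to 32. Black block to grip, 24 (x) x 44 (y), centred, z 32 to 72, lens on top. A half turn fits alike. FRESH: starts standing on the bench before the dock; absent in some starts.
- blank: Blanking cover: the same four fins and plate as a lamp module, all aluminium, but carrying only a slim bare grip bar, 12 (x) x 50 (y) mm, from z 32 to 72. Origin and axes as for the modules; about 0.18 kg. At the start it stands on the bench among the fresh modules.
- dock: Fixed cooling dock: base 72 (x) x 264 (y) x 12 mm; on it five fins 4 mm thick along y at x = -26, -13, 0, 13, 26 mm, z 12 to 34; cross walls 4 mm thick, as high, at y = -126, -42, 42, 126 mm part three bays. Origin: centre of underside. A module with its x along the dock's x (either way) slots into the 9 mm gaps, 2.5 mm play each side of a fin; home, fin tips rest on the base.
- bay0 (a point): Where the origin of a module lies when it is home in bay 0: centre of the bay at the top of the dock's base (dock frame 0, -84, 12 mm).
- bay1 (a point): Where the origin of a module lies when it is home in bay 1: centre of the bay at the top of the dock's base (dock frame 0, 0, 12 mm).
- bay2 (a point): Where the origin of a module lies when it is home in bay 2: centre of the bay at the top of the dock's base (dock frame 0, 84, 12 mm).
- tray: Returns tray, fixed grey open box 236 (x) x 104 (y) x 34 mm, walls 4 mm, floor about 4 mm thick. Origin: centre of its underside. Three modules fit upright side by side along its x, 72 mm apart, each with its x along the tray's x.
- lever (a joint): Toggle lever of the dock's coolant flow, black stick 80 mm long (10 mm thick, ball on its end) on a white block left of the dock. 0 = off, leaning 0.5 rad towards the robot (its base's -x); 1.0 = on, leaning 0.5 rad away (+x). It stays where it is left; a light push on the stick moves it.
- lever_tip (a point): Centre of the black ball, 26 mm across, at the end of the lever stick; it moves with the lever, in the x-z plane of lever_base, about a pivot 22 mm above that block's underside. Pushing at or up to 15 mm below this height takes about 1 N.
- lever_base: White block 70 (x) x 50 (y) x 25 mm that carries the lever, fixed; its x points in the direction in which the lever is switched on. Origin: centre of its underside.
- oil_bottle: Bystander, leave alone: small amber bottle, 28 mm across, 62 high. Origin: under its centre.
- petri_dish: Bystander, leave alone: clear shallow dish, 60 mm across, 14 high. Origin: under its centre.
- objective_can: Bystander, leave alone: steel objective, 34 mm across, 48 high. Origin: under its centre.
- slide_box: Bystander, leave alone: white slide box 55 x 85 x 28 mm. Origin: under its centre.
- screwdriver: Bystander, leave alone: screwdriver lying down, 160 mm long. Origin: under its centre (mid-length, lying along its x).
- wipes_jar: Bystander, leave alone: white jar, 56 mm across, 60 high. Origin: under its centre.

How it is judged:
On the way, in this order (a step that is already met when the one before it is completed fails the run):
1. the lever is switched off (value of joint lever below 0.2 rad), for 0.2 s.
2. with the lever off: every old module upright in the tray, every fresh module home in a bay, every bay filled by a fresh module or the blanking cover (value of joint lever below 0.3 rad and x of old0 in the frame of tray between -0.114 and 0.114 m and y of old0 in the frame of tray between -0.048 and 0.048 m and z of each of old0, old1, old2 in the frame of tray below 0.012 m and angle between each of old0, old1, old2's own z axis and vertical below 0.12 rad and x of old1 in the frame of tray between -0.114 and 0.114 m and y of old1 in the frame of tray between -0.048 and 0.048 m and x of old2 in the frame of tray between -0.114 and 0.114 m and y of old2 in the frame of tray between -0.048 and 0.048 m and ((horizontal distance between fresh0 and bay0 below 0.009 m and z of fresh0 in the frame of bay0 below 0.004 m) or (horizontal distance between fresh0 and bay1 below 0.009 m and z of fresh0 in the frame of bay1 below 0.004 m) or (horizontal distance between fresh0 and bay2 below 0.009 m and z of fresh0 in the frame of bay2 below 0.004 m)) and ((horizontal distance between fresh1 and bay0 below 0.009 m and z of fresh1 in the frame of bay0 below 0.004 m) or (horizontal distance between fresh1 and bay1 below 0.009 m and z of fresh1 in the frame of bay1 below 0.004 m) or (horizontal distance between fresh1 and bay2 below 0.009 m and z of fresh1 in the frame of bay2 below 0.004 m)) and ((horizontal distance between fresh2 and bay0 below 0.009 m and z of fresh2 in the frame of bay0 below 0.004 m) or (horizontal distance between fresh2 and bay1 below 0.009 m and z of fresh2 in the frame of bay1 below 0.004 m) or (horizontal distance between fresh2 and bay2 below 0.009 m and z of fresh2 in the frame of bay2 below 0.004 m)) and ((horizontal distance between fresh0 and bay0 below 0.009 m and z of fresh0 in the frame of bay0 below 0.004 m) or (horizontal distance between fresh1 and bay0 below 0.009 m and z of fresh1 in the frame of bay0 below 0.004 m) or (horizontal distance between fresh2 and bay0 below 0.009 m and z of fresh2 in the frame of bay0 below 0.004 m) or (horizontal distance between blank and bay0 below 0.009 m and z of blank in the frame of bay0 below 0.004 m)) and ((horizontal distance between fresh0 and bay1 below 0.009 m and z of fresh0 in the frame of bay1 below 0.004 m) or (horizontal distance between fresh1 and bay1 below 0.009 m and z of fresh1 in the frame of bay1 below 0.004 m) or (horizontal distance between fresh2 and bay1 below 0.009 m and z of fresh2 in the frame of bay1 below 0.004 m) or (horizontal distance between blank and bay1 below 0.009 m and z of blank in the frame of bay1 below 0.004 m)) and ((horizontal distance between fresh0 and bay2 below 0.009 m and z of fresh0 in the frame of bay2 below 0.004 m) or (horizontal distance between fresh1 and bay2 below 0.009 m and z of fresh1 in the frame of bay2 below 0.004 m) or (horizontal distance between fresh2 and bay2 below 0.009 m and z of fresh2 in the frame of bay2 below 0.004 m) or (horizontal distance between blank and bay2 below 0.009 m and z of blank in the frame of bay2 below 0.004 m))), for 0.2 s.
3. the lever is switched on again (value of joint lever above 0.8 rad), for 0.2 s.
At the end, for the whole second after the job is handed in: Lever above 0.8; old modules upright (0.12 rad) on the tray floor; every fresh module home in a bay (9 mm sideways, under 4 mm high); each bay holds a fresh module or else the blanking cover, seated alike; all at rest (value of joint lever above 0.8 rad and x of old0 in the frame of tray between -0.114 and 0.114 m and y of old0 in the frame of tray between -0.048 and 0.048 m and z of each of old0, old1, old2 in the frame of tray below 0.012 m and angle between each of old0, old1, old2's own z axis and vertical below 0.12 rad and x of old1 in the frame of tray between -0.114 and 0.114 m and y of old1 in the frame of tray between -0.048 and 0.048 m and x of old2 in the frame of tray between -0.114 and 0.114 m and y of old2 in the frame of tray between -0.048 and 0.048 m and ((horizontal distance between fresh0 and bay0 below 0.009 m and z of fresh0 in the frame of bay0 below 0.004 m) or (horizontal distance between fresh0 and bay1 below 0.009 m and z of fresh0 in the frame of bay1 below 0.004 m) or (horizontal distance between fresh0 and bay2 below 0.009 m and z of fresh0 in the frame of bay2 below 0.004 m)) and ((horizontal distance between fresh1 and bay0 below 0.009 m and z of fresh1 in the frame of bay0 below 0.004 m) or (horizontal distance between fresh1 and bay1 below 0.009 m and z of fresh1 in the frame of bay1 below 0.004 m) or (horizontal distance between fresh1 and bay2 below 0.009 m and z of fresh1 in the frame of bay2 below 0.004 m)) and ((horizontal distance between fresh2 and bay0 below 0.009 m and z of fresh2 in the frame of bay0 below 0.004 m) or (horizontal distance between fresh2 and bay1 below 0.009 m and z of fresh2 in the frame of bay1 below 0.004 m) or (horizontal distance between fresh2 and bay2 below 0.009 m and z of fresh2 in the frame of bay2 below 0.004 m)) and ((horizontal distance between fresh0 and bay0 below 0.009 m and z of fresh0 in the frame of bay0 below 0.004 m) or (horizontal distance between fresh1 and bay0 below 0.009 m and z of fresh1 in the frame of bay0 below 0.004 m) or (horizontal distance between fresh2 and bay0 below 0.009 m and z of fresh2 in the frame of bay0 below 0.004 m) or (horizontal distance between blank and bay0 below 0.009 m and z of blank in the frame of bay0 below 0.004 m)) and ((horizontal distance between fresh0 and bay1 below 0.009 m and z of fresh0 in the frame of bay1 below 0.004 m) or (horizontal distance between fresh1 and bay1 below 0.009 m and z of fresh1 in the frame of bay1 below 0.004 m) or (horizontal distance between fresh2 and bay1 below 0.009 m and z of fresh2 in the frame of bay1 below 0.004 m) or (horizontal distance between blank and bay1 below 0.009 m and z of blank in the frame of bay1 below 0.004 m)) and ((horizontal distance between fresh0 and bay2 below 0.009 m and z of fresh0 in the frame of bay2 below 0.004 m) or (horizontal distance between fresh1 and bay2 below 0.009 m and z of fresh1 in the frame of bay2 below 0.004 m) or (horizontal distance between fresh2 and bay2 below 0.009 m and z of fresh2 in the frame of bay2 below 0.004 m) or (horizontal distance between blank and bay2 below 0.009 m and z of blank in the frame of bay2 below 0.004 m)) and linear speed of each of old0, old1, old2, fresh0, fresh1, fresh2, blank below 0.02 m/s); the robot touches nothing.
It fails at once if a bystander is moved more than 5 cm (distance of any of oil_bottle, petri_dish, objective_can, slide_box, screwdriver, wipes_jar from where it was at the start of the episode above 0.05 m).
It fails at once if an old module is handled while the lever is still on (above 0.6) (value of joint lever above 0.6 rad and (contact force between the fingers and old0 above 2 N or contact force between the fingers and old1 above 2 N or contact force between the fingers and old2 above 2 N)).
Of old0, old1, old2 only 1 to 3 are there at a start; the rules pass over those that are not, and their reading is None.
Of fresh0, fresh1, fresh2 only 2 to 3 are there at a start; the rules pass over those that are not, and their reading is None.
At some moment in a run one of fresh0, fresh1, fresh2 may be knocked a few centimetres aside while the robot is not near it.
It also fails if it takes over 210 s, if anything falls off the work surface, if the arm or the gripper's body presses on something with over 40 N, if the wrist force passes 120 N, or if a joint passes its speed limit or range.

## Working session

There is one attempt and no reset: what is moved stays moved. The work goes in short steps, Python scripts to look and compute and a shell command to move; the robot and the scene stay as the last step left them, time stands still between calls to the robot, and variables do not carry over. Pictures are saved under pics/ and viewed, at most 16 in all, crops included, and the job is handed in when it is done.

```bash
ls; mkdir -p pics
cat > h.py <<'E'
import numpy as np,cv2
from cell import robot
def cam(n):
    c=robot.read_camera(n); return c
def save(c,f,crop=None,s=1):
    im=c["image"][:,:,::-1]
    if crop: x0,y0,x1,y1=crop; im=im[y0:y1,x0:x1]
    cv2.imwrite("pics/"+f,cv2.resize(im,None,fx=s,fy=s,interpolation=cv2.INTER_CUBIC))
def ray(c,u,v):
    d=np.array([(u-c["cx"])/c["fx"],(v-c["cy"])/c["fy"]]); s=d.copy()
    for _ in range(30): s=d/(1+c["k1"]*(s@s))
    P=np.array(c["pose"]); return P[:3,3],P[:3,:3]@np.array([s[0],s[1],1])
def onz(c,u,v,z):
    o,d=ray(c,u,v); return (o+d*(z-o[2])/d[2])
def proj(c,p):
    P=np.array(c["pose"]); q=P[:3,:3].T@(np.array(p)-P[:3,3]); s=q[:2]/q[2]; s=s*(1+c["k1"]*(s@s))
    return s*[c["fx"],c["fy"]]+[c["cx"],c["cy"]]
E
python3 - <<'E'
from h import *
for n in("top","scene"):
    c=cam(n); save(c,n+"0.png",s=1.25); print(n,c["fx"],c["k1"],np.round(c["pose"],3).tolist())
o=robot.observe(); print(o["tool_pos"],o["tool_rot"],o["opening"],o["time"])
E
```

```text
cell.py
drive.py
pics
top 512.2750911830179 0.004978794596616299 [[-0.021, -0.977, 0.21, 0.34], [-1.0, 0.02, -0.006, 0.013], [0.002, -0.211, -0.978, 1.27], [0.0, 0.0, 0.0, 1.0]]
scene 486.92710487907374 -0.0255775577433664 [[-0.853, 0.308, -0.421, 1.188], [0.521, 0.489, -0.699, 1.033], [-0.01, -0.816, -0.578, 0.924], [0.0, 0.0, 0.0, 1.0]]
[0.23429712 0.46969857 0.40412434] [-3.14026228e+00 -1.73131349e-04  2.67881254e+00] 0.09197606043461408 0.1
```

View pics/top0.png

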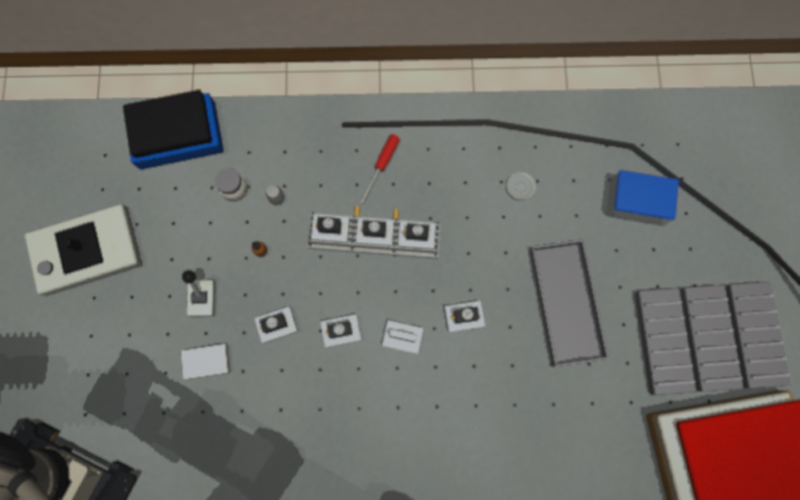

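View pics/scene0.png

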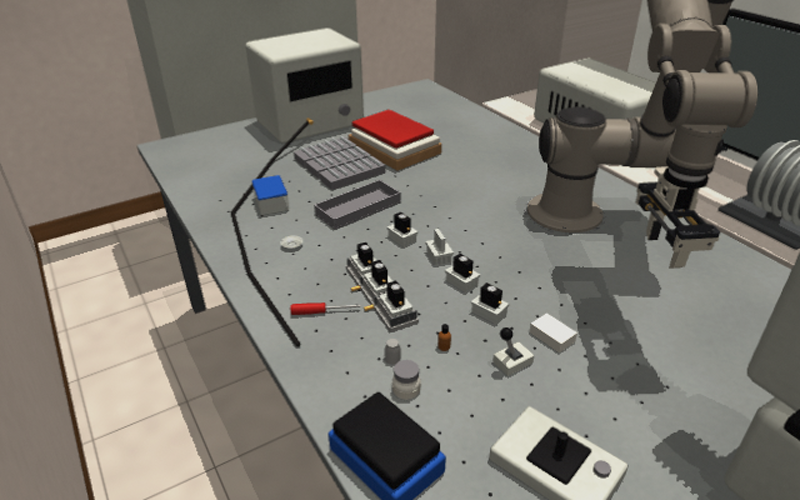

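The top view (800 px scale) shows the dock with three old modules at about (330,226), (374,229) and (418,233). The fresh modules are at (275,323), (340,331) and (465,316), with the blank at (403,336). The tray is at (567,303). The lever base is at (200,298) with its ball at (189,277), so it is on. All three bays need fresh modules, so the blank stays where it is.

```bash
cat >> h.py <<'E'
def tops(c,z,thr=150,box=None,amin=150,amax=1500):
    g=c["image"].min(2); m=(g>thr).astype(np.uint8); out=[]
    for k in cv2.findContours(m,cv2.RETR_EXTERNAL,cv2.CHAIN_APPROX_NONE)[0]:
        a=cv2.contourArea(cv2.convexHull(k))
        if not amin<a<amax: continue
        P=np.array([onz(c,*p[0],z)[:2] for p in k],np.float32)*1000
        r=cv2.minAreaRect(P); out.append((k[:,0].mean(0),r))
    return out
E
python3 - <<'E'
from h import *
c=cam("top")
for t in(150,190):
    print(t)
    for k,r in tops(c,0.032,t): print(np.round(k*1.25),np.round(r[0],1),np.round(r[1],1),round(r[2],1))
g=c["image"]
for p in[(567,303),(200,310),(330,226),(325,240),(275,330),(374,250),(189,277),(535,300)]: print(p,g[int(p[1]/1.25),int(p[0]/1.25)])
save(c,"t1.png",(120,140,500,300),2.1)
w=cam("wrist"); print(w["fx"],np.round(w["pose"],3).tolist())
E
```

```text
150
[203. 361.] [394.7 368.3] [52.8 83.3] 6.8
[401. 337.] [433.1 -11.2] [69.  49.2] 76.3
[340. 330.] [447.8 108.4] [49.  69.3] 10.1
[274. 324.] [461.9 233.9] [47.8 68.7] 17.5
[465. 315.] [ 470.4 -132.6] [49.1 69.3] 7.6
[199. 299.] [516.3 381.4] [64.5 46.2] 2.2
[416. 236.] [635.1 -44.1] [70.2 49.8] 85.7
[374. 233.] [643.3  39.3] [70.4 50.1] 83.7
[330. 229.] [651.6 128. ] [69.2 49.5] 86.4
[170.  83.] [968.2 461.6] [77.8 33.9] 88.9
[240.  84.] [964.1 318.3] [184.5  42.4] 88.9
[304.  84.] [964.2 179.8] [63.7 42.5] 88.9
[355.  82.] [965.1  79. ] [96.8 42.5] 88.9
[491.  81.] [ 963.6 -208.7] [49.9 39.8] 88.8
[424.  81.] [964.8 -71.2] [ 45.5 181.9] 0.7
[535.  77.] [ 967.3 -305.1] [63.6 34.1] 88.8
[600.  76.] [ 965.4 -442.1] [ 42.8 140.1] 0.9
[332.  66.] [1003.   122.1] [ 12.3 184.2] 0.2
[510.  63.] [1002.4 -253.4] [  9.5 150.7] 0.1
190
(567, 303) [123 121 122]
(200, 310) [178 182 178]
(330, 226) [141 143 141]
(325, 240) [135 138 136]
(275, 330) [107 110 110]
(374, 250) [148 147 141]
(189, 277) [39 39 39]
(535, 300) [112 116 113]
347.2744565487393 [[0.447, 0.862, 0.24, 0.17], [0.895, -0.43, -0.121, 0.502], [-0.001, 0.269, -0.963, 0.384], [0.0, 0.0, 0.0, 1.0]]
```

View pics/t1.png

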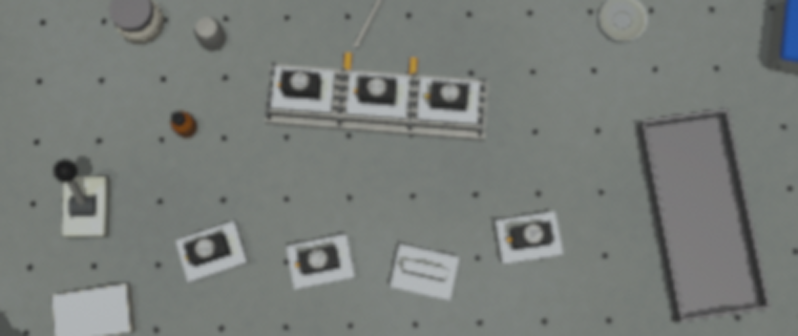

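Run:
```python
from h import *
c=cam("top")
L=[r for k,r in tops(c,0.044) if k[1]*1.25>200]
o=[np.array(r[0]) for r in L if r[0][0]>600]; 
for r in L:
  if r[0][0]>600: print(np.round(r[0],1),r[1],r[2])
o.sort(key=lambda p:p[1]); d=(o[2]-o[0])/np.linalg.norm(o[2]-o[0]); print("dock y dir",d,np.linalg.norm(o[2]-o[0]),"yaw",np.degrees(np.arctan2(-d[0],d[1])),"mid",np.mean(o,0))
for k,r in tops(c,0.025): 
  if abs(k[0]*1.25-199)<3: print("base",r)
im=c["image"].astype(int); m=((im[:,:,0]-im[:,:,1]>-2)&(im.min(2)>90)).astype(np.uint8); m[:, :400]=0;m[:,500:]=0;m[:180]=0;m[300:]=0
m=cv2.morphologyEx(m,cv2.MORPH_OPEN,np.ones((5,5)))
for k in cv2.findContours(m,0,1)[0]:
  if cv2.contourArea(k)>500:
    P=np.array([onz(c,*p[0],.004)[:2] for p in k],np.float32)*1000; print("tray floor",cv2.minAreaRect(P))
d=(im.max(2)<90).astype(np.uint8); d[:, :400]=0;d[:,500:]=0;d[:185]=0;d[300:]=0
P=np.array([onz(c,u,v,.034)[:2] for v,u in zip(*np.nonzero(d))],np.float32)*1000; print("tray dark rim",cv2.minAreaRect(P))
for n,u,v,z in[("ball",189,277,.092),("jar",230,183,.06),("can",274,193,.045),("oil",258,248,.05)]: print(n,onz(c,u/1.25,v/1.25,z))
```

```text
[632.3 -43.5] (69.50276184082031, 49.330665588378906) 85.72370147705078
[640.4  39. ] (69.76671600341797, 49.58506774902344) 83.70441436767578
[648.6 126.8] (68.54081726074219, 49.07002258300781) 86.47161865234375
dock y dir [0.09543793 0.99543538] 171.17138463068142 yaw -5.476525898132959 mid [640.4072876  40.7675031]
base ((517.2894897460938, 383.4867248535156), (64.9119873046875, 46.43703842163086), 2.2181568145751953)
tray floor ((497.47650146484375, -337.89532470703125), (224.4208221435547, 91.39645385742188), 7.030317306518555)
tray dark rim ((492.0369873046875, -326.998779296875), (237.39825439453125, 222.0156707763672), 0.3067227900028229)
ball [0.54705267 0.38438824 0.092     ]
jar [0.73929036 0.32228444 0.06      ]
can [0.72163248 0.23788199 0.045     ]
oil [0.60896661 0.26609774 0.05      ]
```

The manual's scale: shifts go in shares of 0.3 m and turns go in shares of 180 degrees. Converting my numbers, 0.123 rad / 3.1416 = 0.0392.

```bash
python3 drive.py '[[[0, 0, 0, 0, 0, 0.0392], [0, 0, 0, 0, 0, 0.0392], [0, 0, 0, 0, 0, 0.0392], [0, 0, 0, 0, 0, 0.0392], [0, 0, 0, 0, 0, 0.0392], [0, 0, 0, 0, 0, 0.0392], [0, 0, 0, 0, 0, 0.0392], [0, 0, 0, 0, 0, 0.0392]]]' 0 10
python3 drive.py '[[[0, 0, 0, 0, 0, 0.0395], [-0.0333, 0.1333, 0, 0, 0, 0], [-0.0333, 0.1333, 0, 0, 0, 0], [-0.0333, 0.1333, 0, 0, 0, 0], [-0.0333, 0.1333, 0, 0, 0, 0], [-0.0333, 0.1333, 0, 0, 0, 0], [-0.0333, 0.1333, 0, 0, 0, 0], [-0.0333, 0.1333, 0, 0, 0, 0]]]'
python3 drive.py '[[[-0.0333, 0.1333, 0, 0, 0, 0], [-0.0167, 0.1333, 0, 0, 0, 0], [0, 0.0533, 0, 0, 0, 0], [0, 0, 0.1333, 0, 0, 0], [0, 0, 0.1333, 0, 0, 0], [0, 0, 0.1333, 0, 0, 0], [0, 0, 0.0967, 0, 0, 0], [0, 0, 0, 0, 0, 0]]]'
```

```text
time: 0.92
tool_pos: [0.2344, 0.4697, 0.4046]
tool_rot: [-3.141, 0.0, 1.689]
contact_force: [0.7, -0.6, 0.4]
opening: 0.0429
grip_force: 0.0
time: 1.58
tool_pos: [0.5162, 0.3989, 0.4046]
tool_rot: [-3.141, 0.0, 1.571]
contact_force: [-0.7, 1.1, 0.7]
opening: 0.0005
grip_force: 0.0
time: 2.25
tool_pos: [0.6086, 0.3838, 0.2471]
tool_rot: [-3.129, 0.006, 1.571]
contact_force: [-0.6, -0.1, -1.7]
opening: 0.0003
grip_force: 0.0
```

In the tool's units: -0.02 m / 0.3 = -0.0667, -0.015 m / 0.3 = -0.05.

```bash
python3 drive.py '[[[0, -0.0667, 0, 0, 0, 0], [0, -0.0667, 0, 0, 0, 0], [0, -0.0667, 0, 0, 0, 0], [0, -0.05, 0, 0, 0, 0], [0, -0.0333, 0, 0, 0, 0], [0, -0.02, 0, 0, 0, 0], [0, -0.0133, 0, 0, 0, 0], [0, 0, 0, 0, 0, 0]]]'
python3 - <<'E'
from h import *
c=cam("scene"); u,v=proj(c,[.517,.384,.08]).astype(int); print(u,v); save(c,"l1.png",(u-80,v-60,u+80,v+60),3)
E
```

```text
time: 2.92
tool_pos: [0.5153, 0.3851, 0.2571]
tool_rot: [3.14, -0.001, 1.571]
contact_force: [-0.2, -0.3, -0.2]
opening: 0.0007
grip_force: 0.0
413 266
```

View pics/l1.png

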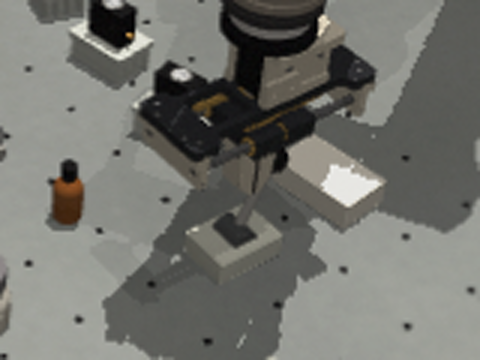

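The lever now leans towards the robot, with its ball at crop (280,157) beside the finger. I'll push until contact and check the ball position numerically.

In the tool's units: -0.005 m / 0.3 = -0.0167.

```bash
python3 drive.py '[[[0, -0.0167, 0, 0, 0, 0], [0, -0.0167, 0, 0, 0, 0], [0, 0, 0, 0, 0, 0]]]'
python3 - <<'E'
from h import *
c=cam("scene")
for a in(-.5,-.4,-.3,-.2,0): print(a,proj(c,[.517+.08*np.sin(a),.384,.022+.08*np.cos(a)]))
im=c["image"][235:275,405:445]; m=(im.max(2)<40)
n,l,s,ct=cv2.connectedComponentsWithStats(m.astype(np.uint8)); print(s,ct+[405,235])
E
```

```text
time: 3.22
tool_pos: [0.5076, 0.3845, 0.2562]
tool_rot: [3.133, -0.002, 1.571]
contact_force: [12.9, 0.5, -4.5]
opening: 0.0005
grip_force: 6.0
-0.5 [425.86845363 257.64632893]
-0.4 [423.87218024 257.63492638]
-0.3 [421.73132572 257.88665472]
-0.2 [419.46736327 258.40187339]
0 [414.66545748 260.20851631]
[[   0    0   40   40 1081]
 [   0    0   39   28  514]
 [  15   26    1    3    3]
 [  14   32    1    2    2]] [[426.07493062 258.53098982]
 [421.23540856 245.92801556]
 [420.         262.        ]
 [419.         267.5       ]]
```

In the tool's units: -0.035 m / 0.3 = -0.1167, -0.03 m / 0.3 = -0.1.

```bash
python3 drive.py '[[[0, 0.1, 0, 0, 0, 0], [0, 0, -0.1167, 0, 0, 0], [0, 0, -0.1167, 0, 0, 0], [0, 0, -0.1, 0, 0, 0]]]' 0.06 25
python3 drive.py '[[[-0.123, 0.053, 0, 0, 0, 0], [-0.123, 0.053, 0, 0, 0, 0], [-0.123, 0.053, 0, 0, 0, 0], [-0.123, 0.053, 0, 0, 0, 0], [-0.123, 0.053, 0, 0, 0, 0], [-0.123, 0.053, 0, 0, 0, 0], [-0.123, 0.053, 0, 0, 0, 0.0304], [0, 0, 0, 0, 0, 0]]]'
python3 - <<'E'
from h import *
c=cam("wrist");save(c,"w1.png",s=1.25)
c=cam("top")
im=c["image"][210:245,140:180]; print(np.argwhere(im.max(2)<50).mean(0)+[210,140], proj(c,[.517-.0384,.384,.092]),proj(c,[.517+.0384,.384,.092]))
E
```

```text
time: 3.6
tool_pos: [0.5359, 0.3846, 0.3563]
tool_rot: [-3.14, 0.001, 1.57]
contact_force: [0.5, 0.3, 0.7]
opening: 0.0225
grip_force: 0.0
time: 4.27
tool_pos: [0.649, 0.1194, 0.3553]
tool_rot: [3.14, 0.003, 1.464]
contact_force: [0.1, 0.2, -0.1]
opening: 0.06
grip_force: 0.0
[nan nan] [149.99404514 250.97949861] [151.5321324 218.0622881]<stdin>:4: RuntimeWarning: Mean of empty slice.
  ret = um.true_divide(
```

View pics/w1.png

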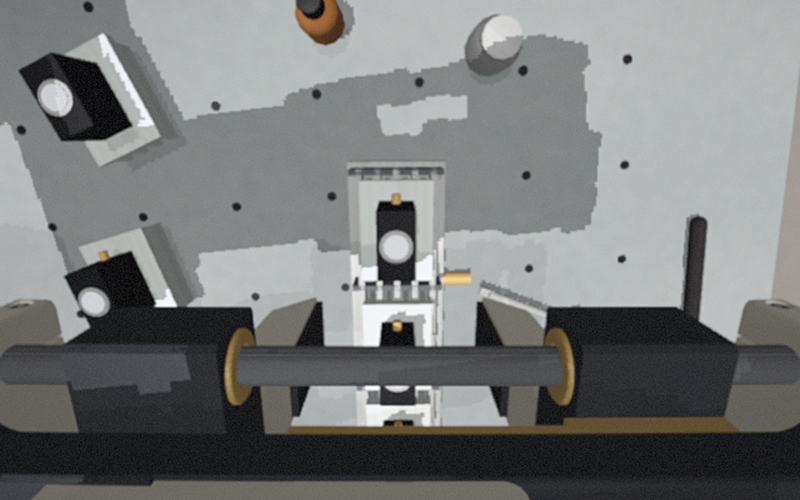

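Lever off is confirmed: no ball is left at the "on" spot. The wrist view shows an old module with its lens at (397,246) and the dock's end wall at about row 165. I'll check the numbers with projection.

Run:
```python
from h import *
c=cam("wrist"); o=robot.observe(); print(o["tool_pos"],o["tool_rot"])
print(np.array(c["pose"])[:3,3])
for p in([.6486,.1268,.084],[.640,.041,.084],[.649,.1194,.084]): print(p,proj(c,p)*1.25)
# lens centres (bright disc) at z~.086
print(onz(c,397/1.25,246/1.25,.088), onz(c,397/1.25,280/1.25,.084))
t=cam("top"); im=t["image"][200:260,135:180]; a=np.argwhere(im.max(2)<60); print(len(a),a.mean(0)+[200,135])
```

```text
[0.6466347  0.12614099 0.35535674] [-3.14052538e+00 -4.97391020e-04  1.47453765e+00]
[0.65420073 0.19673065 0.33545031]
[0.6486, 0.1268, 0.084] [401.24247443 255.07685688]
[0.64, 0.041, 0.084] [400.91500866 381.77838859]
[0.649, 0.1194, 0.084] [403.08761639 266.72095858]
[0.64674445 0.13367694 0.088     ] [0.64448153 0.11131715 0.084     ]
75 [250.09333333 150.45333333]
```

In the tool's units: 0.035 m / 0.3 = 0.1167, 0.024 m / 0.3 = 0.08.

```bash
python3 drive.py '[[[0.0067, 0.0033, 0.1167, 0, 0, 0], [0, 0, 0.1167, 0, 0, 0], [0, 0, 0.1167, 0, 0, 0], [0, 0, 0.08, 0, 0, 0], [0, 0, 0, 0, 0, 0], [0, 0, 0, 0, 0, 0]]]'
python3 drive.py '[[[0, 0, 0, 0, 0, 0], [0, 0, 0, 0, 0, 0], [0, 0, 0, 0, 0, 0], [0, 0, 0, 0, 0, 0], [0, 0, 0, 0, 0, 0], [0, 0, 0, 0, 0, 0]]]' 0.01 25
python3 drive.py '[[[0, 0, -0.0333, 0, 0, 0], [0, 0, -0.0667, 0, 0, 0], [0, 0, -0.1, 0, 0, 0], [0, 0, -0.1, 0, 0, 0], [0, 0, -0.1, 0, 0, 0], [0, 0, 0, 0, 0, 0]]]'
```

```text
time: 4.97
tool_pos: [0.6472, 0.13, 0.226]
tool_rot: [-3.139, 0.0, 1.478]
contact_force: [0.1, -0.1, 0.2]
opening: 0.0598
grip_force: 0.0
time: 5.47
tool_pos: [0.6479, 0.1283, 0.2273]
tool_rot: [3.141, -0.0, 1.475]
contact_force: [0.6, -0.6, -0.2]
opening: 0.0246
grip_force: 0.0
time: 5.97
tool_pos: [0.6488, 0.1285, 0.3544]
tool_rot: [3.13, -0.002, 1.475]
contact_force: [1.6, 0.3, -1.3]
opening: 0.024
grip_force: 25.0
```

In the tool's units: -0.0385 m / 0.3 = -0.1283, -0.0029 m / 0.3 = -0.0097.

```bash
python3 drive.py '[[[-0.1283, -0.0097, 0, 0, 0, 0], [-0.1283, -0.0097, 0, 0, 0, 0], [-0.1283, -0.0097, 0, 0, 0, 0], [-0.1283, -0.0097, 0, 0, 0, 0], [-0.1283, -0.0097, 0, 0, 0, 0], [-0.1283, -0.0097, 0, 0, 0, 0], [-0.1283, -0.0097, 0, 0, 0, 0], [-0.1283, -0.0097, 0, 0, 0, 0]]]'
python3 drive.py '[[[-0.1283, -0.0097, 0, 0, 0, 0], [-0.1283, -0.0097, 0, 0, 0, 0], [-0.1283, -0.0097, 0, 0, 0, 0], [-0.1283, -0.0097, 0, 0, 0, 0], [0, 0, 0, 0, 0, -0.0347], [0, 0, 0, 0, 0, -0.0347], [0, 0, 0, 0, 0, 0], [0, 0, 0, 0, 0, 0]]]'
python3 - <<'E'
from h import *
c=cam("wrist");save(c,"w2.png")
for p in([.569,-.329,.004],[.4975,-.338,.004]): print(proj(c,p))
R=lambda a,b:np.array([.4975,-.338,.034])+np.array([a*.9925-b*.122,a*.122+b*.9925,0])
for a in(-.118,.118):
  for b in(-.052,.052): print(proj(c,R(a,b)))
E
```

```text
time: 6.63
tool_pos: [0.5945, -0.1777, 0.3462]
tool_rot: [-3.14, -0.001, 1.475]
contact_force: [1.3, -0.6, -2.4]
opening: 0.0239
grip_force: 25.0
time: 7.3
tool_pos: [0.569, -0.3282, 0.3461]
tool_rot: [-3.141, -0.001, 1.69]
contact_force: [0.5, 1.5, -2.1]
opening: 0.0239
grip_force: 25.0
[319.11778085 187.45749815]
[243.42713616 187.9324838 ]
[111.44786077 251.26294332]
[ 91.34072939 135.7804076 ]
[369.87255147 250.74210119]
[374.32613976 134.32462944]
```

View pics/w2.png

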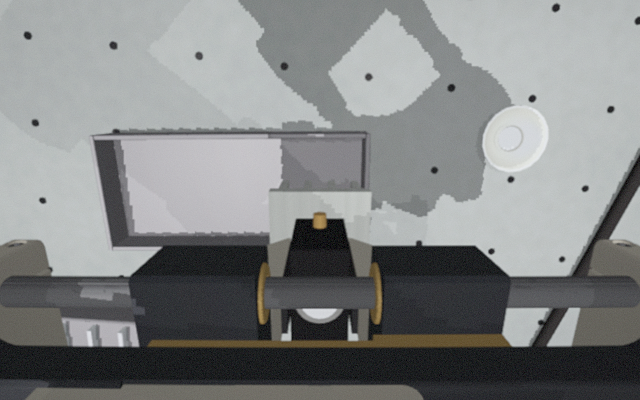

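The wrist view shows the tray corners at (93,135), (369,132) and (112,247), a few pixels from my prediction. The module is held straight in the gripper.

In the tool's units: 0.035 m / 0.3 = 0.1167, -0.003 m / 0.3 = -0.01.

```bash
python3 drive.py '[[[0, -0.01, 0.1167, 0, 0, 0], [0, 0, 0.1167, 0, 0, 0], [0, 0, 0.1167, 0, 0, 0], [0, 0, 0.04, 0, 0, 0], [0, 0, 0.0267, 0, 0, 0], [0, 0, 0.01, 0, 0, 0], [0, 0, 0, 0, 0, 0], [0, 0, 0, 0, 0, 0]]]'
python3 drive.py '[[[0, 0, 0, 0, 0, 0], [0, 0, 0, 0, 0, 0], [0, 0, 0, 0, 0, 0], [0, 0, 0, 0, 0, 0]]]' 0.06
python3 drive.py '[[[0, 0, -0.1, 0, 0, 0], [0, 0, -0.1167, 0, 0, 0], [0, 0, -0.1167, 0, 0, 0], [0, 0, -0.1, 0, 0, 0], [0, 0, 0, 0, 0, 0]]]'
python3 - <<'E'
from h import *
c=cam("top")
for z in (.036,.044):
  print(z)
  for k,r in tops(c,z):
    if k[1]*1.25>190: print(np.round(k),np.round(r[0],1),np.round(r[1],1),round(r[2],1))
E
```

```text
time: 8.02
tool_pos: [0.5669, -0.3288, 0.2206]
tool_rot: [3.139, 0.002, 1.693]
contact_force: [0.2, 0.2, -2.5]
opening: 0.024
grip_force: 25.0
time: 8.35
tool_pos: [0.5664, -0.3287, 0.2195]
tool_rot: [3.14, 0.001, 1.693]
contact_force: [0.2, -0.2, 0.1]
opening: 0.0458
grip_force: 0.0
time: 8.77
tool_pos: [0.5671, -0.3291, 0.3567]
tool_rot: [3.132, 0.009, 1.693]
contact_force: [1.0, -0.4, 0.8]
opening: 0.06
grip_force: 0.0
0.036
[163. 289.] [394.3 367.4] [55.  83.4] 7.7
[262. 265.] [443.4 128.3] [49.7 29.5] 10.5
[220. 259.] [461.6 233.4] [50.5 70.2] 17.5
[160. 236.] [517.5 380.3] [68.  46.1] 2.2
[333. 187.] [634.6 -43.5] [71.9 52.9] 84.3
[299. 184.] [642.8  40.2] [72.6 53.2] 84.3
0.044
[163. 289.] [393.9 365.1] [54.7 82.9] 7.7
[262. 265.] [442.7 127.6] [49.4 29.4] 10.5
[220. 259.] [460.8 231.9] [50.2 69.8] 17.5
[160. 236.] [516.4 377.9] [67.5 45.8] 2.2
[333. 187.] [632.7 -43.1] [71.5 52.6] 84.3
[299. 184.] [640.9  40. ] [72.1 52.8] 84.3
```

In the tool's units: 0.0357 m / 0.3 = 0.119, 0.0118 m / 0.3 = 0.0393.

```bash
python3 drive.py '[[[0.119, 0.0393, 0, 0, 0, 0], [0.119, 0.0393, 0, 0, 0, 0], [0.119, 0.0393, 0, 0, 0, 0], [0.119, 0.0393, 0, 0, 0, 0], [0.119, 0.0393, 0, 0, 0, 0], [0.119, 0.0393, 0, 0, 0, 0], [0.119, 0.0393, 0, 0, 0, 0], [0.119, 0.0393, 0, 0, 0, 0]]]'
python3 drive.py '[[[0.119, 0.0393, 0, 0, 0, 0], [0.119, 0.0393, 0, 0, 0, 0], [0, 0, 0, 0, 0, 0.0347], [0, 0, 0, 0, 0, 0.0347], [0, 0, 0, 0, 0, 0], [0, 0, 0, 0, 0, 0]]]'
```

```text
time: 9.48
tool_pos: [0.6248, -0.0317, 0.3474]
tool_rot: [-3.14, -0.001, 1.693]
contact_force: [1.2, -0.2, -0.5]
opening: 0.06
grip_force: 0.0
time: 9.98
tool_pos: [0.6395, 0.0402, 0.3476]
tool_rot: [-3.14, 0.0, 1.479]
contact_force: [0.2, -0.6, -0.1]
opening: 0.0596
grip_force: 0.0
```

In the tool's units: 0.035 m / 0.3 = 0.1167, 0.0165 m / 0.3 = 0.055.

```bash
python3 drive.py '[[[0, 0.0033, 0.1167, 0, 0, 0], [0, 0, 0.1167, 0, 0, 0], [0, 0, 0.1167, 0, 0, 0], [0, 0, 0.055, 0, 0, 0], [0, 0, 0, 0, 0, 0], [0, 0, 0, 0, 0, 0]]]'
python3 drive.py '[[[0, 0, 0, 0, 0, 0], [0, 0, 0, 0, 0, 0], [0, 0, 0, 0, 0, 0], [0, 0, 0, 0, 0, 0], [0, 0, 0, 0, 0, 0], [0, 0, 0, 0, 0, 0]]]' 0.01 25
python3 drive.py '[[[0, 0, -0.0333, 0, 0, 0], [0, 0, -0.0667, 0, 0, 0], [0, 0, -0.1, 0, 0, 0], [0, 0, -0.1, 0, 0, 0], [0, 0, -0.1167, 0, 0, 0], [0, 0, 0, 0, 0, 0]]]'
python3 drive.py '[[[-0.13, -0.036, 0, 0, 0, 0], [-0.13, -0.036, 0, 0, 0, 0], [-0.13, -0.036, 0, 0, 0, 0], [-0.13, -0.036, 0, 0, 0, 0], [-0.13, -0.036, 0, 0, 0, 0], [-0.13, -0.036, 0, 0, 0, 0], [-0.13, -0.036, 0, 0, 0, 0], [-0.13, -0.036, 0, 0, 0, 0]]]'
python3 drive.py '[[[-0.13, -0.036, 0, 0, 0, 0], [-0.13, -0.036, 0, 0, 0, 0], [0, 0, 0, 0, 0, -0.0347], [0, 0, 0, 0, 0, -0.0347], [0, 0, 0, 0, 0, 0], [0, 0, 0, 0, 0, 0]]]'
```

```text
time: 10.48
tool_pos: [0.6405, 0.0395, 0.2264]
tool_rot: [-3.139, -0.0, 1.476]
contact_force: [1.2, 0.1, 0.5]
opening: 0.0599
grip_force: 0.0
time: 10.98
tool_pos: [0.6406, 0.0402, 0.2277]
tool_rot: [3.142, -0.0, 1.476]
contact_force: [-3.7, 0.8, 2.3]
opening: 0.0247
grip_force: 1.9
time: 11.48
tool_pos: [0.6417, 0.0401, 0.3606]
tool_rot: [3.129, -0.001, 1.476]
contact_force: [0.7, 0.3, -1.0]
opening: 0.0238
grip_force: 25.0
time: 12.15
tool_pos: [0.5238, -0.2638, 0.3523]
tool_rot: [-3.141, -0.0, 1.475]
contact_force: [0.3, -0.6, -2.9]
opening: 0.0241
grip_force: 25.0
time: 12.65
tool_pos: [0.4958, -0.3378, 0.3521]
tool_rot: [-3.141, -0.001, 1.69]
contact_force: [0.4, 0.4, -1.6]
opening: 0.0238
grip_force: 25.0
```

In the tool's units: 0.035 m / 0.3 = 0.1167, 0.015 m / 0.3 = 0.05.

```bash
python3 drive.py '[[[0, 0, 0.1167, 0, 0, 0], [0, 0, 0.1167, 0, 0, 0], [0, 0, 0.1167, 0, 0, 0], [0, 0, 0.05, 0, 0, 0], [0, 0, 0.0333, 0, 0, 0], [0, 0, 0.01, 0, 0, 0], [0, 0, 0, 0, 0, 0], [0, 0, 0, 0, 0, 0]]]'
python3 drive.py '[[[0, 0, 0, 0, 0, 0], [0, 0, 0, 0, 0, 0], [0, 0, 0, 0, 0, 0], [0, 0, 0, 0, 0, 0]]]' 0.045
python3 drive.py '[[[0, 0, -0.1, 0, 0, 0], [0, 0, -0.1167, 0, 0, 0], [0, 0, -0.1167, 0, 0, 0], [0, 0, -0.1, 0, 0, 0], [0, 0, 0, 0, 0, 0]]]'
python3 drive.py '[[[0.115, 0.0715, 0, 0, 0, 0], [0.115, 0.0715, 0, 0, 0, 0], [0.115, 0.0715, 0, 0, 0, 0], [0.115, 0.0715, 0, 0, 0, 0], [0.115, 0.0715, 0, 0, 0, 0], [0.115, 0.0715, 0, 0, 0, 0], [0.115, 0.0715, 0, 0, 0, 0], [0.115, 0.0715, 0, 0, 0, 0]]]' 0.06
python3 drive.py '[[[0, 0, 0, 0, 0, 0.0347], [0, 0, 0, 0, 0, 0.0347], [0, 0, 0, 0, 0, 0], [0, 0, 0, 0, 0, 0]]]'
```

```text
time: 13.32
tool_pos: [0.4966, -0.3377, 0.2201]
tool_rot: [3.14, 0.001, 1.692]
contact_force: [0.4, -0.1, -2.8]
opening: 0.024
grip_force: 25.0
time: 13.65
tool_pos: [0.4962, -0.338, 0.2198]
tool_rot: [3.141, 0.001, 1.693]
contact_force: [-0.4, 0.3, 0.3]
opening: 0.0438
grip_force: 0.0
time: 14.07
tool_pos: [0.4969, -0.3386, 0.3565]
tool_rot: [3.133, 0.009, 1.693]
contact_force: [0.5, -0.6, -0.5]
opening: 0.0449
grip_force: 0.0
time: 14.73
tool_pos: [0.6331, -0.041, 0.349]
tool_rot: [3.142, 0.0, 1.693]
contact_force: [0.2, -1.0, -1.4]
opening: 0.0602
grip_force: 0.0
time: 15.07
tool_pos: [0.6326, -0.0429, 0.3489]
tool_rot: [-3.141, -0.0, 1.479]
contact_force: [-0.1, -1.0, -1.2]
opening: 0.0602
grip_force: 0.0
```

In the tool's units: 0.035 m / 0.3 = 0.1167, 0.018 m / 0.3 = 0.06.

```bash
python3 drive.py '[[[0, 0, 0.1167, 0, 0, 0], [0, 0, 0.1167, 0, 0, 0], [0, 0, 0.1167, 0, 0, 0], [0, 0, 0.06, 0, 0, 0], [0, 0, 0, 0, 0, 0], [0, 0, 0, 0, 0, 0]]]'
python3 drive.py '[[[0, 0, 0, 0, 0, 0], [0, 0, 0, 0, 0, 0], [0, 0, 0, 0, 0, 0], [0, 0, 0, 0, 0, 0], [0, 0, 0, 0, 0, 0], [0, 0, 0, 0, 0, 0]]]' 0.01 25
python3 drive.py '[[[0, 0, -0.0333, 0, 0, 0], [0, 0, -0.0667, 0, 0, 0], [0, 0, -0.1, 0, 0, 0], [0, 0, -0.1, 0, 0, 0], [0, 0, -0.1167, 0, 0, 0], [0, 0, 0, 0, 0, 0]]]'
python3 drive.py '[[[-0.1073, -0.0593, 0, 0, 0, 0], [-0.1073, -0.0593, 0, 0, 0, 0], [-0.1073, -0.0593, 0, 0, 0, 0], [-0.1073, -0.0593, 0, 0, 0, 0], [-0.1073, -0.0593, 0, 0, 0, 0], [-0.1073, -0.0593, 0, 0, 0, 0], [-0.1073, -0.0593, 0, 0, 0, 0], [-0.1073, -0.0593, 0, 0, 0, 0]]]'
python3 drive.py '[[[-0.1073, -0.0593, 0, 0, 0, 0], [-0.1073, -0.0593, 0, 0, 0, 0], [0, 0, 0, 0, 0, -0.0347], [0, 0, 0, 0, 0, -0.0347], [0, 0, 0, 0, 0, 0], [0, 0, 0, 0, 0, 0]]]'
```

```text
time: 15.57
tool_pos: [0.6325, -0.0436, 0.2257]
tool_rot: [-3.14, -0.0, 1.476]
contact_force: [0.1, 0.1, 0.6]
opening: 0.0601
grip_force: 0.0
time: 16.07
tool_pos: [0.6326, -0.0429, 0.2267]
tool_rot: [3.141, -0.0, 1.476]
contact_force: [-1.8, -0.5, 1.8]
opening: 0.0246
grip_force: 3.9
time: 16.57
tool_pos: [0.6337, -0.043, 0.3596]
tool_rot: [3.128, 0.001, 1.475]
contact_force: [1.9, -0.5, -0.9]
opening: 0.0242
grip_force: 25.0
time: 17.23
tool_pos: [0.465, -0.2869, 0.3515]
tool_rot: [3.141, -0.0, 1.476]
contact_force: [1.0, -0.3, -1.6]
opening: 0.0242
grip_force: 25.0
time: 17.73
tool_pos: [0.4246, -0.3465, 0.3513]
tool_rot: [3.142, -0.0, 1.69]
contact_force: [0.5, 0.8, -1.6]
opening: 0.0238
grip_force: 25.0
```

In the tool's units: 0.035 m / 0.3 = 0.1167, 0.015 m / 0.3 = 0.05.

```bash
python3 drive.py '[[[0, 0, 0.1167, 0, 0, 0], [0, 0, 0.1167, 0, 0, 0], [0, 0, 0.1167, 0, 0, 0], [0, 0, 0.05, 0, 0, 0], [0, 0, 0.0333, 0, 0, 0], [0, 0, 0.0067, 0, 0, 0], [0, 0, 0, 0, 0, 0], [0, 0, 0, 0, 0, 0]]]'
python3 drive.py '[[[0, 0, 0, 0, 0, 0], [0, 0, 0, 0, 0, 0], [0, 0, 0, 0, 0, 0], [0, 0, 0, 0, 0, 0]]]' 0.045
python3 drive.py '[[[0, 0, -0.1, 0, 0, 0], [0, 0, -0.1167, 0, 0, 0], [0, 0, -0.1167, 0, 0, 0], [0, 0, -0.1, 0, 0, 0], [0, 0, 0, 0, 0, 0]]]'
python3 - <<'E'
from h import *
c=cam("top");save(c,"t2.png",(120,140,500,300),2.1)
for k,r in tops(c,.032):
    if k[1]*1.25>190: print(np.round(k),np.round(r[0],1),np.round(r[1],1),round(r[2],1))
c=cam("scene");save(c,"s2.png",(220,110,480,300),3)
E
```

```text
time: 18.4
tool_pos: [0.4253, -0.3466, 0.2201]
tool_rot: [3.14, 0.002, 1.693]
contact_force: [-0.2, -0.8, -1.1]
opening: 0.024
grip_force: 25.0
time: 18.73
tool_pos: [0.4249, -0.3466, 0.2198]
tool_rot: [3.141, 0.001, 1.693]
contact_force: [-0.2, 0.1, 0.1]
opening: 0.0438
grip_force: 0.0
time: 19.15
tool_pos: [0.4256, -0.3473, 0.3559]
tool_rot: [3.135, 0.01, 1.693]
contact_force: [0.6, -1.2, 0.3]
opening: 0.0452
grip_force: 0.0
[543. 377.] [ 178.1 -513.4] [102.5  21.7] 8.6
[594. 323.] [ 294.6 -646.9] [  8. 176.] 8.5
[163. 289.] [394.5 368.6] [55.2 83.7] 7.7
[327. 266.] [436.2 -16.2] [62.4 42.9] 74.8
[264. 262.] [446.1 117.5] [49.7 52.8] 11.4
[220. 259.] [461.9 234.1] [50.8 70.4] 17.3
[363. 249.] [ 481.1 -110.7] [31.8 58.8] 50.6
[160. 236.] [518.1 381.5] [68.2 46.2] 2.2
```

View pics/t2.png

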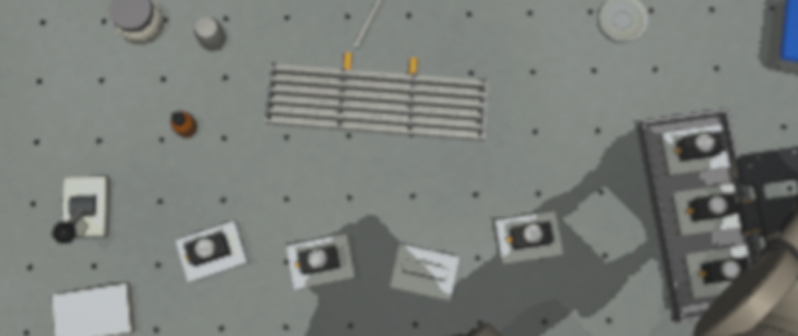

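View pics/s2.png

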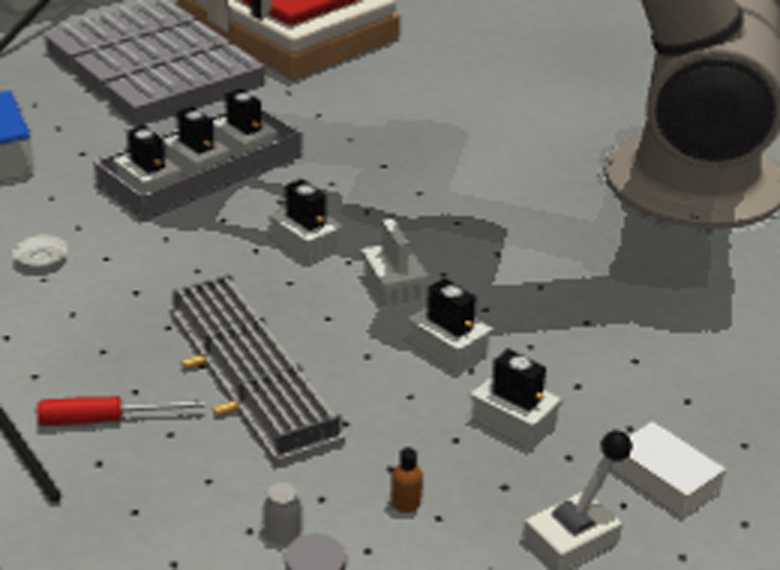

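The top view shows all three old modules in the tray, the dock empty and the three fresh modules unmoved. The scene view shows the old ones standing upright and the lever leaning towards the robot.

The manual's scale: shifts go in shares of 0.3 m and turns go in shares of 180 degrees. Converting my numbers, 0.0346 m / 0.3 = 0.1153, 0.0118 m / 0.3 = 0.0393, -0.0105 rad / 3.1416 = -0.0033.

```bash
python3 drive.py '[[[0.1153, 0.0393, 0, 0, 0, -0.0033], [0.1153, 0.0393, 0, 0, 0, 0], [0.1153, 0.0393, 0, 0, 0, 0], [0.1153, 0.0393, 0, 0, 0, 0], [0.1153, 0.0393, 0, 0, 0, 0], [0.1153, 0.0393, 0, 0, 0, 0], [0, 0, 0, 0, 0, 0], [0, 0, 0, 0, 0, 0]]]' 0.06
python3 - <<'E'
from h import *
c=cam("top"); g=c["image"].min(2)
m=np.zeros_like(g); m[168:208,242:356]=(g[168:208,242:356]>125)
save({"image":np.dstack([g*0+255*(m>0)]*3).astype(np.uint8)},"m.png",(230,160,370,215),5)
k=max(cv2.findContours(cv2.morphologyEx(m.astype(np.uint8),cv2.MORPH_CLOSE,np.ones((5,5))),0,1)[0],key=cv2.contourArea)
P=np.array([onz(c,*p[0],.034)[:2] for p in k],np.float32)*1000; print(cv2.minAreaRect(P))
R=lambda a,b,z:np.array([.6404,.0408,z])+np.array([a*.9954+b*.0954,-a*.0954+b*.9954,0])
for a,b in((-.028,-.128),(-.028,.128),(.028,-.128),(.028,.128)): print((proj(c,R(a,b,.034))-[230,160])*5)
E
```

```text
time: 19.92
tool_pos: [0.4677, -0.1297, 0.3479]
tool_rot: [-3.139, -0.001, 1.707]
contact_force: [-0.6, -0.1, 0.0]
opening: 0.0597
grip_force: 0.0
((635.9168701171875, 42.13543701171875), (282.48004150390625, 99.40657043457031), 88.83767700195312)
[598.6086367  201.82845005]
[ 82.07211928 163.83397391]
[605.34495448  92.12458533]
[93.53858105 54.77319585]
```

View pics/m.png

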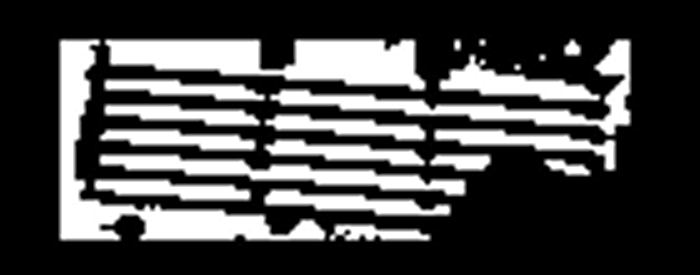

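Run:
```python
from h import *
o=robot.observe(); print(o["tool_pos"],o["tool_rot"])
c=cam("top"); print(onz(c,283,187,.034),onz(c,316,189,.034))
w=cam("wrist"); save(w,"w3.png")
R=lambda a,b,z:np.array([.4704,-.1326,z])+np.array([a*.9912-b*.132,a*.132+b*.9912,0])
print([proj(w,R(a,.035,.032)).round() for a in(-.025,.025)], proj(w,R(0,0,.074)))
```

```text
[ 0.46766    -0.13092378  0.34812983] [-3.13969167e+00 -8.72458019e-04  1.70564127e+00]
[0.63756322 0.08030808 0.034     ] [ 0.63080298 -0.00140268  0.034     ]
[array([293., 154.]), array([352., 154.])] [322.86717913 207.49119769]
```

View pics/w3.png

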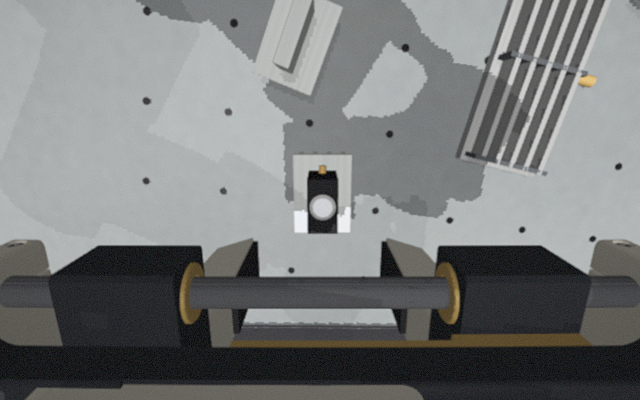

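The fresh plate's back corners are at (293,154) and (352,154), with the lens at (322,207), exactly as predicted. I'll grasp it.

In the tool's units: 0.035 m / 0.3 = 0.1167, 0.0025 m / 0.3 = 0.0083.

```bash
python3 drive.py '[[[-0.0067, 0.0083, 0.1167, 0, 0, 0], [0, 0, 0.1167, 0, 0, 0], [0, 0, 0.1167, 0, 0, 0], [0, 0, 0.0933, 0, 0, 0], [0, 0, 0, 0, 0, 0], [0, 0, 0, 0, 0, 0]]]'
python3 drive.py '[[[0, 0, 0, 0, 0, 0], [0, 0, 0, 0, 0, 0], [0, 0, 0, 0, 0, 0], [0, 0, 0, 0, 0, 0], [0, 0, 0, 0, 0, 0], [0, 0, 0, 0, 0, 0]]]' 0.01 25
python3 drive.py '[[[0, 0, -0.0333, 0, 0, 0], [0, 0, -0.0667, 0, 0, 0], [0, 0, -0.1, 0, 0, 0], [0, 0, -0.1, 0, 0, 0], [0, 0, 0, 0, 0, 0], [0, 0, 0, 0, 0, 0]]]'
```

```text
time: 20.57
tool_pos: [0.4701, -0.1341, 0.2153]
tool_rot: [-3.139, -0.002, 1.702]
contact_force: [1.0, -0.0, 0.5]
opening: 0.0601
grip_force: 0.0
time: 21.07
tool_pos: [0.4705, -0.133, 0.2168]
tool_rot: [3.141, 0.0, 1.704]
contact_force: [-3.1, -0.8, 3.4]
opening: 0.0247
grip_force: 1.7
time: 21.57
tool_pos: [0.4707, -0.133, 0.3079]
tool_rot: [3.138, 0.002, 1.704]
contact_force: [-0.2, 0.3, -3.2]
opening: 0.0237
grip_force: 25.0
```

In the tool's units: 0.03448 m / 0.3 = 0.1149, 0.01356 m / 0.3 = 0.0452, 0.1125 rad / 3.1416 = 0.0358.

```bash
python3 drive.py '[[[0.0452, 0.1149, 0, 0, 0, 0], [0.0452, 0.1149, 0, 0, 0, 0], [0.0452, 0.1149, 0, 0, 0, 0], [0.0452, 0.1149, 0, 0, 0, 0], [0.0452, 0.1149, 0, 0, 0, 0], [0, 0, 0, 0, 0, 0.0358], [0, 0, 0, 0, 0, 0.0358], [0, 0, 0, 0, 0, 0]]]'
python3 drive.py '[[[0, 0, 0, 0, 0, 0], [0, 0, 0, 0, 0, 0], [0, 0, 0, 0, 0, 0]]]'
python3 - <<'E'
from h import *
o=robot.observe(); print(o["tool_pos"],o["tool_rot"])
w=cam("wrist"); save(w,"w4.png",(160,60,480,300),2.4)
E
```

```text
time: 22.23
tool_pos: [0.6323, -0.0423, 0.3035]
tool_rot: [-3.137, -0.0, 1.476]
contact_force: [0.2, -0.2, -2.0]
opening: 0.0236
grip_force: 25.0
time: 22.48
tool_pos: [0.6321, -0.0433, 0.3059]
tool_rot: [-3.141, -0.0, 1.48]
contact_force: [-0.2, -0.2, -2.6]
opening: 0.024
grip_force: 25.0
[ 0.63208376 -0.0433022   0.30587312] [-3.14080753e+00 -1.63563028e-04  1.48043958e+00]
```

View pics/w4.png

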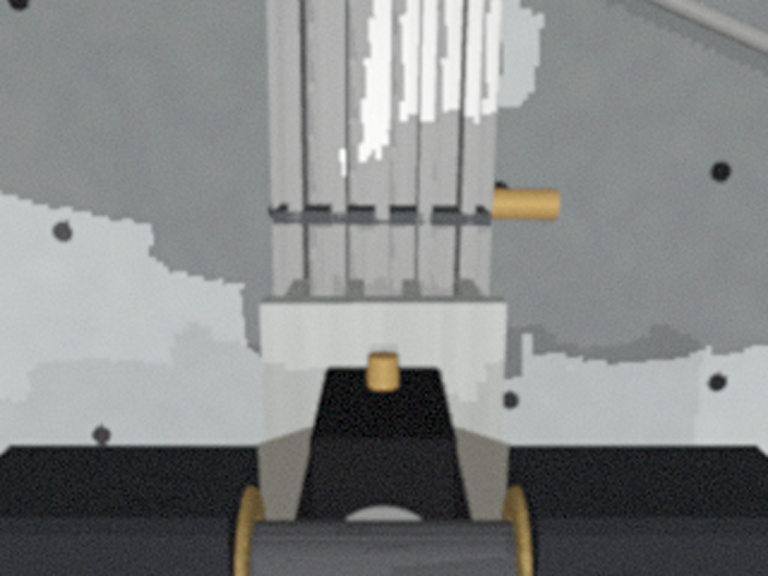

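The held module's fins line up with the dock's gaps: dock centre col ~381, plate centre col ~383 in the crop, under 1 mm apart. I'll insert it.

In the tool's units: 0.025 m / 0.3 = 0.0833, 0.02 m / 0.3 = 0.0667.

```bash
python3 drive.py '[[[0, 0, 0.0833, 0, 0, 0], [0, 0, 0.0667, 0, 0, 0], [0, 0, 0.0267, 0, 0, 0], [0, 0, 0.02, 0, 0, 0], [0, 0, 0.02, 0, 0, 0], [0, 0, 0.02, 0, 0, 0]]]'
python3 drive.py '[[[0, 0, 0.0133, 0, 0, 0], [0, 0, 0.01, 0, 0, 0], [0, 0, 0, 0, 0, 0], [0, 0, 0, 0, 0, 0]]]'
```

```text
time: 23.03
tool_pos: [0.6328, -0.0431, 0.2358]
tool_rot: [3.14, 0.0, 1.479]
contact_force: [-0.6, 0.3, -2.1]
opening: 0.0238
grip_force: 25.0
time: 23.37
tool_pos: [0.6326, -0.043, 0.2287]
tool_rot: [3.141, -0.0, 1.479]
contact_force: [-0.2, 0.1, -1.3]
opening: 0.0239
grip_force: 25.0
```

In the tool's units: 0.0015 m / 0.3 = 0.005.

```bash
python3 drive.py '[[[0, 0, 0.005, 0, 0, 0], [0, 0, 0, 0, 0, 0]]]'
python3 drive.py '[[[0, 0, 0, 0, 0, 0], [0, 0, 0, 0, 0, 0], [0, 0, 0, 0, 0, 0], [0, 0, 0, 0, 0, 0]]]' 0.06
python3 drive.py '[[[0, 0, -0.1, 0, 0, 0], [0, 0, -0.1, 0, 0, 0], [0, 0, -0.1, 0, 0, 0], [0, 0, -0.1, 0, 0, 0], [0, 0, 0, 0, 0, 0]]]'
python3 drive.py '[[[0.074, -0.11, 0, 0, 0, 0], [0.074, -0.11, 0, 0, 0, 0], [0.074, -0.11, 0, 0, 0, 0], [0.074, -0.11, 0, 0, 0, 0], [0.074, -0.11, 0, 0, 0, 0], [0.074, -0.11, 0, 0, 0, 0]]]'
python3 drive.py '[[[0, 0, 0, 0, 0, -0.0285], [0, 0, 0, 0, 0, -0.0285], [0, 0, 0, 0, 0, -0.0285], [0, 0, 0, 0, 0, 0], [0, 0, 0, 0, 0, 0], [0, 0, 0, 0, 0, 0]]]'
python3 - <<'E'
from h import *
o=robot.observe(); print(o["tool_pos"],o["tool_rot"])
w=cam("wrist"); save(w,"w5.png")
t=np.radians(10.1)
R=lambda a,b,z:np.array([.4478,.1084,z])+np.array([a*np.cos(t)-b*np.sin(t),a*np.sin(t)+b*np.cos(t),0])
print([proj(w,R(a,.035,.032)).round() for a in(-.025,.025)], proj(w,R(0,0,.074)))
E
```

```text
time: 23.53
tool_pos: [0.6326, -0.043, 0.2286]
tool_rot: [3.14, 0.0, 1.479]
contact_force: [-3.5, 0.5, 7.8]
opening: 0.0239
grip_force: 25.0
time: 23.87
tool_pos: [0.6325, -0.043, 0.2267]
tool_rot: [3.141, -0.0, 1.479]
contact_force: [-0.1, 0.2, 0.1]
opening: 0.0459
grip_force: 0.0
time: 24.28
tool_pos: [0.6335, -0.0431, 0.3536]
tool_rot: [3.13, 0.001, 1.479]
contact_force: [1.8, -0.9, 1.7]
opening: 0.0598
grip_force: 0.0
time: 24.78
tool_pos: [0.4457, 0.1087, 0.3464]
tool_rot: [-3.141, -0.0, 1.478]
contact_force: [0.3, 0.9, 0.1]
opening: 0.0604
grip_force: 0.0
time: 25.28
tool_pos: [0.4476, 0.1077, 0.3465]
tool_rot: [-3.141, -0.0, 1.744]
contact_force: [0.0, -0.3, -0.6]
opening: 0.06
grip_force: 0.0
[0.44755653 0.10774559 0.34653584] [-3.14146377e+00 -1.22540592e-04  1.74447864e+00]
[array([290., 152.]), array([349., 152.])] [319.38701834 205.6553717 ]
```

View pics/w5.png

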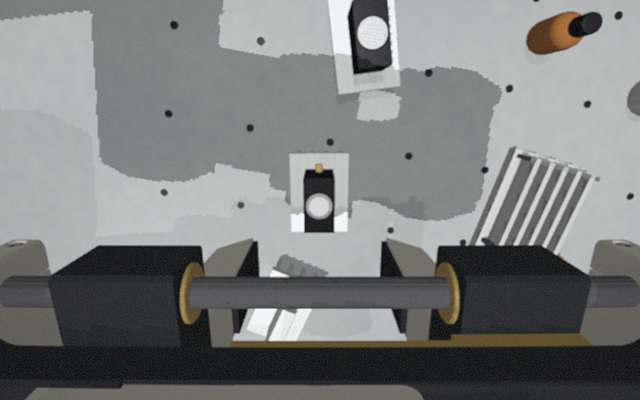

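The module is where predicted, with back corners at (290,152) and (349,152) and the lens at (319,206). I'll grasp it.

In the tool's units: 0.035 m / 0.3 = 0.1167, 0.0265 m / 0.3 = 0.0883.

```bash
python3 drive.py '[[[0.0017, 0, 0.1167, 0, 0, 0], [0, 0, 0.1167, 0, 0, 0], [0, 0, 0.1167, 0, 0, 0], [0, 0, 0.0883, 0, 0, 0], [0, 0, 0, 0, 0, 0], [0, 0, 0, 0, 0, 0]]]'
python3 drive.py '[[[0, 0, 0, 0, 0, 0], [0, 0, 0, 0, 0, 0], [0, 0, 0, 0, 0, 0], [0, 0, 0, 0, 0, 0], [0, 0, 0, 0, 0, 0], [0, 0, 0, 0, 0, 0]]]' 0.01 25
python3 drive.py '[[[0, 0, -0.0333, 0, 0, 0], [0, 0, -0.0667, 0, 0, 0], [0, 0, -0.1, 0, 0, 0], [0, 0, -0.1, 0, 0, 0], [0, 0, 0, 0, 0, 0], [0, 0, 0, 0, 0, 0]]]'
python3 drive.py '[[[-0.0557, 0.0987, 0, 0, 0, 0], [-0.0557, 0.0987, 0, 0, 0, 0], [-0.0557, 0.0987, 0, 0, 0, 0], [-0.0557, 0.0987, 0, 0, 0, 0], [-0.0557, 0.0987, 0, 0, 0, 0], [-0.0557, 0.0987, 0, 0, 0, 0], [0, 0, 0, 0, 0, 0.0285], [0, 0, 0, 0, 0, 0.0285]]]'
python3 drive.py '[[[0, 0, 0, 0, 0, 0.0285], [0, 0, 0, 0, 0, 0], [0, 0, 0, 0, 0, 0], [0, 0, 0, 0, 0, 0]]]'
python3 - <<'E'
from h import *
w=cam("wrist"); save(w,"w6.png",(160,60,480,300),2.4)
E
```

```text
time: 25.83
tool_pos: [0.4473, 0.1082, 0.2146]
tool_rot: [-3.139, -0.0, 1.746]
contact_force: [-0.2, 0.7, -0.1]
opening: 0.06
grip_force: 0.0
time: 26.33
tool_pos: [0.4474, 0.1084, 0.2158]
tool_rot: [3.141, 0.0, 1.747]
contact_force: [-2.0, -1.2, 1.3]
opening: 0.0244
grip_force: 1.3
time: 26.83
tool_pos: [0.4476, 0.1084, 0.3064]
tool_rot: [3.138, 0.0, 1.747]
contact_force: [0.3, 0.2, -3.0]
opening: 0.024
grip_force: 25.0
time: 27.5
tool_pos: [0.6408, 0.0398, 0.3015]
tool_rot: [-3.137, -0.0, 1.563]
contact_force: [-1.3, 0.7, -2.0]
opening: 0.024
grip_force: 25.0
time: 27.83
tool_pos: [0.6396, 0.0409, 0.304]
tool_rot: [-3.14, 0.0, 1.481]
contact_force: [0.1, -0.2, -3.4]
opening: 0.0238
grip_force: 25.0
```

View pics/w6.png

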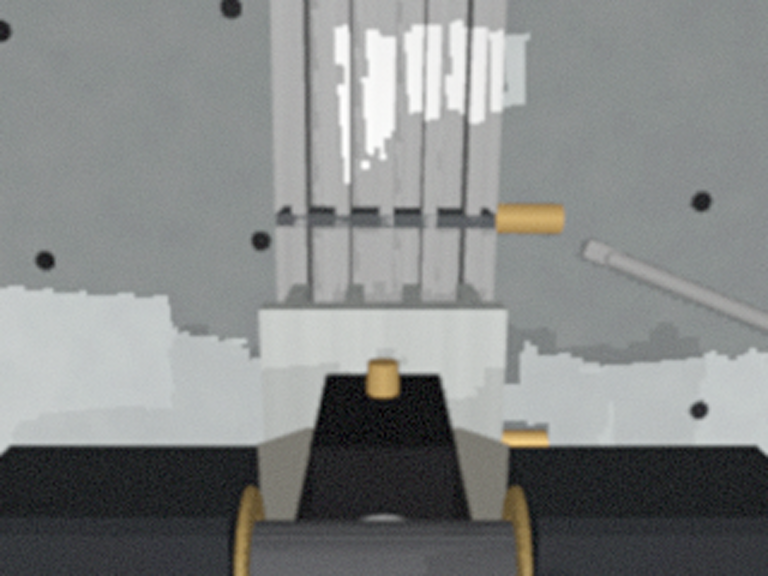

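The dock centre is at col ~386 and the plate at ~383, so a +0.7 mm nudge, then insert.

In the tool's units: 0.025 m / 0.3 = 0.0833, 0.0007 m / 0.3 = 0.0023.

```bash
python3 drive.py '[[[0, 0.0023, 0.0833, 0, 0, 0], [0, 0, 0.0667, 0, 0, 0], [0, 0, 0.0267, 0, 0, 0], [0, 0, 0.02, 0, 0, 0], [0, 0, 0.02, 0, 0, 0], [0, 0, 0.02, 0, 0, 0]]]'
python3 drive.py '[[[0, 0, 0.0133, 0, 0, 0], [0, 0, 0.0083, 0, 0, 0], [0, 0, 0, 0, 0, 0], [0, 0, 0, 0, 0, 0]]]'
python3 drive.py '[[[0, 0, 0, 0, 0, 0], [0, 0, 0, 0, 0, 0], [0, 0, 0, 0, 0, 0], [0, 0, 0, 0, 0, 0]]]' 0.06
```

```text
time: 28.38
tool_pos: [0.6409, 0.0408, 0.2347]
tool_rot: [3.14, -0.0, 1.479]
contact_force: [-0.3, 0.7, -1.9]
opening: 0.0238
grip_force: 25.0
time: 28.72
tool_pos: [0.6407, 0.0408, 0.2282]
tool_rot: [3.141, -0.0, 1.479]
contact_force: [0.7, 0.1, -2.0]
opening: 0.024
grip_force: 25.0
time: 29.05
tool_pos: [0.6406, 0.0408, 0.2281]
tool_rot: [3.141, -0.0, 1.479]
contact_force: [0.7, -0.5, 0.1]
opening: 0.0457
grip_force: 0.0
```

In the tool's units: -0.03 m / 0.3 = -0.1.

```bash
python3 drive.py '[[[0, 0, -0.1, 0, 0, 0], [0, 0, -0.1, 0, 0, 0], [0, 0, -0.1, 0, 0, 0], [0, 0, -0.1, 0, 0, 0], [0, 0, 0, 0, 0, 0]]]'
python3 drive.py '[[[0.0838, -0.0932, 0, 0, 0, 0], [0.0838, -0.0932, 0, 0, 0, 0], [0.0838, -0.0932, 0, 0, 0, 0], [0.0838, -0.0932, 0, 0, 0, 0], [0.0838, -0.0932, 0, 0, 0, 0], [0.0838, -0.0932, 0, 0, 0, 0], [0.0838, -0.0932, 0, 0, 0, 0]]]'
python3 drive.py '[[[0, 0, 0, 0, 0, -0.0315], [0, 0, 0, 0, 0, -0.0315], [0, 0, 0, 0, 0, -0.0315], [0, 0, 0, 0, 0, -0.0315], [0, 0, 0, 0, 0, 0], [0, 0, 0, 0, 0, 0], [0, 0, 0, 0, 0, 0]]]'
python3 - <<'E'
from h import *
w=cam("wrist"); o=robot.observe(); print(o["tool_pos"],o["tool_rot"])
t=np.radians(17.4)
R=lambda a,b,z:np.array([.4619,.2339,z])+np.array([a*np.cos(t)-b*np.sin(t),a*np.sin(t)+b*np.cos(t),0])
print([proj(w,R(a,.035,.032)).round() for a in(-.025,.025)], proj(w,R(0,0,.074)))
im=w["image"]; m=(im.min(2)>195).astype(np.uint8); m[:130]=0;m[230:]=0
g=cv2.cvtColor(im,cv2.COLOR_RGB2GRAY)
print("circles",cv2.HoughCircles(cv2.medianBlur(g[130:240,240:400],3),cv2.HOUGH_GRADIENT,1,30,param1=100,param2=12,minRadius=9,maxRadius=18))
d=(im.max(2)<45).astype(np.uint8); d[:130]=0; d[236:]=0; d[:,:262]=0; d[:,380:]=0
n,l,s,ct=cv2.connectedComponentsWithStats(d); print([ (x.tolist()) for x in s[1:] if x[4]>60])
E
```

```text
time: 29.47
tool_pos: [0.6416, 0.0408, 0.3551]
tool_rot: [3.129, -0.001, 1.479]
contact_force: [0.6, 0.1, 1.5]
opening: 0.0599
grip_force: 0.0
time: 30.05
tool_pos: [0.4602, 0.2349, 0.3477]
tool_rot: [3.141, -0.0, 1.479]
contact_force: [-0.0, 0.2, -0.1]
opening: 0.0601
grip_force: 0.0
time: 30.63
tool_pos: [0.4617, 0.2339, 0.3477]
tool_rot: [3.142, -0.0, 1.872]
contact_force: [-0.9, -0.2, 0.2]
opening: 0.0596
grip_force: 0.0
[0.46174641 0.23386646 0.34766727] [ 3.14155270e+00 -5.63405723e-05  1.87230211e+00]
[array([289., 153.]), array([348., 153.])] [319.00295618 206.00103211]
circles [[[78.5 76.5 12.5]]]
[[305, 171, 28, 32, 506], [305, 211, 28, 21, 374]]
```

In the tool's units: 0.035 m / 0.3 = 0.1167, 0.028 m / 0.3 = 0.0933.

```bash
python3 drive.py '[[[0, 0, 0.1167, 0, 0, 0], [0, 0, 0.1167, 0, 0, 0], [0, 0, 0.1167, 0, 0, 0], [0, 0, 0.0933, 0, 0, 0], [0, 0, 0, 0, 0, 0], [0, 0, 0, 0, 0, 0]]]'
python3 drive.py '[[[0, 0, 0, 0, 0, 0], [0, 0, 0, 0, 0, 0], [0, 0, 0, 0, 0, 0], [0, 0, 0, 0, 0, 0], [0, 0, 0, 0, 0, 0], [0, 0, 0, 0, 0, 0]]]' 0.01 25
python3 drive.py '[[[0, 0, -0.0333, 0, 0, 0], [0, 0, -0.0667, 0, 0, 0], [0, 0, -0.1, 0, 0, 0], [0, 0, -0.1, 0, 0, 0], [0, 0, -0.0333, 0, 0, 0], [0, 0, 0, 0, 0, 0]]]'
python3 drive.py '[[[-0.0889, 0.0804, 0, 0, 0, 0], [-0.0889, 0.0804, 0, 0, 0, 0], [-0.0889, 0.0804, 0, 0, 0, 0], [-0.0889, 0.0804, 0, 0, 0, 0], [-0.0889, 0.0804, 0, 0, 0, 0], [-0.0889, 0.0804, 0, 0, 0, 0]]]'
python3 drive.py '[[[0, 0, 0, 0, 0, 0.0315], [0, 0, 0, 0, 0, 0.0315], [0, 0, 0, 0, 0, 0.0315], [0, 0, 0, 0, 0, 0.0317], [0, 0, 0, 0, 0, 0], [0, 0, 0, 0, 0, 0], [0, 0, 0, 0, 0, 0]]]'
python3 - <<'E'
from h import *
w=cam("wrist"); save(w,"w7.png",(160,60,480,300),2.4)
E
```

```text
time: 31.18
tool_pos: [0.4616, 0.2338, 0.2141]
tool_rot: [-3.139, -0.0, 1.874]
contact_force: [0.6, 0.3, -0.3]
opening: 0.0602
grip_force: 0.0
time: 31.68
tool_pos: [0.4618, 0.234, 0.2153]
tool_rot: [3.141, -0.0, 1.875]
contact_force: [-2.0, -0.4, 1.9]
opening: 0.025
grip_force: 1.4
time: 32.18
tool_pos: [0.4622, 0.2342, 0.3176]
tool_rot: [3.135, -0.0, 1.875]
contact_force: [1.2, -0.2, -2.5]
opening: 0.0239
grip_force: 25.0
time: 32.68
tool_pos: [0.6487, 0.1234, 0.3121]
tool_rot: [-3.138, -0.001, 1.875]
contact_force: [0.4, -0.1, -2.3]
opening: 0.0237
grip_force: 25.0
time: 33.27
tool_pos: [0.6476, 0.1246, 0.3134]
tool_rot: [-3.14, 0.0, 1.481]
contact_force: [-0.6, -1.1, -2.0]
opening: 0.0237
grip_force: 25.0
```

View pics/w7.png

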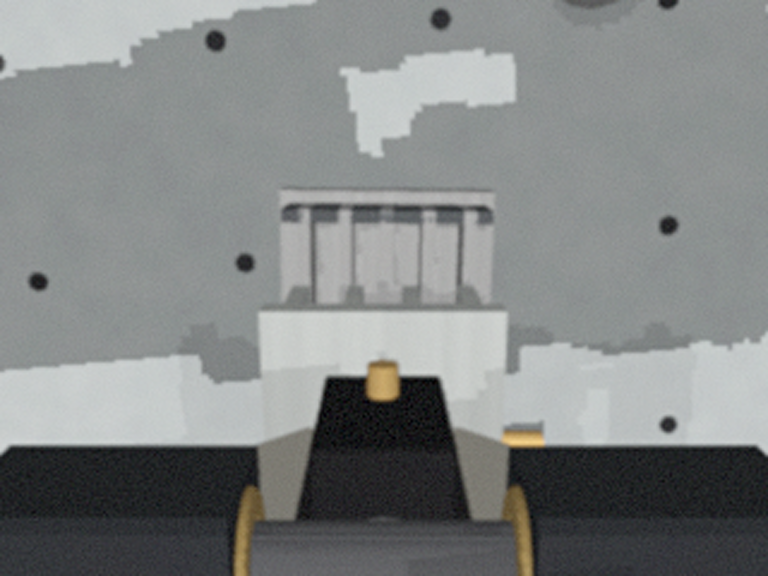

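The dock centre is at col ~387 against the plate at ~383, so I'll nudge +1 mm and insert.

In the tool's units: 0.03 m / 0.3 = 0.1, 0.001 m / 0.3 = 0.0033.

```bash
python3 drive.py '[[[0, 0.0033, 0.1, 0, 0, 0], [0, 0, 0.0833, 0, 0, 0], [0, 0, 0.0267, 0, 0, 0], [0, 0, 0.02, 0, 0, 0], [0, 0, 0.02, 0, 0, 0], [0, 0, 0.02, 0, 0, 0]]]'
python3 drive.py '[[[0, 0, 0.01, 0, 0, 0], [0, 0, 0.0067, 0, 0, 0], [0, 0, 0, 0, 0, 0], [0, 0, 0, 0, 0, 0]]]'
python3 drive.py '[[[0, 0, 0, 0, 0, 0], [0, 0, 0, 0, 0, 0], [0, 0, 0, 0, 0, 0], [0, 0, 0, 0, 0, 0]]]' 0.06
python3 drive.py '[[[0, 0, -0.1, 0, 0, 0], [0, 0, -0.1, 0, 0, 0], [0, 0, -0.1, 0, 0, 0], [0, 0, -0.1, 0, 0, 0], [0, 0, 0, 0, 0, 0]]]'
python3 - <<'E'
from h import *
c=cam("scene");save(c,"s3.png",(230,120,490,310),3)
E
```

```text
time: 33.82
tool_pos: [0.6493, 0.1246, 0.2346]
tool_rot: [3.139, -0.001, 1.479]
contact_force: [-0.5, -0.1, -2.1]
opening: 0.0237
grip_force: 25.0
time: 34.15
tool_pos: [0.6489, 0.1245, 0.2293]
tool_rot: [3.141, -0.0, 1.478]
contact_force: [-0.2, -0.0, -1.6]
opening: 0.024
grip_force: 25.0
time: 34.48
tool_pos: [0.6489, 0.1245, 0.2292]
tool_rot: [3.141, -0.0, 1.478]
contact_force: [1.2, -0.9, -0.2]
opening: 0.046
grip_force: 0.0
time: 34.9
tool_pos: [0.6497, 0.1246, 0.3564]
tool_rot: [3.129, -0.002, 1.478]
contact_force: [1.8, 0.2, 0.6]
opening: 0.0602
grip_force: 0.0
```

View pics/s3.png

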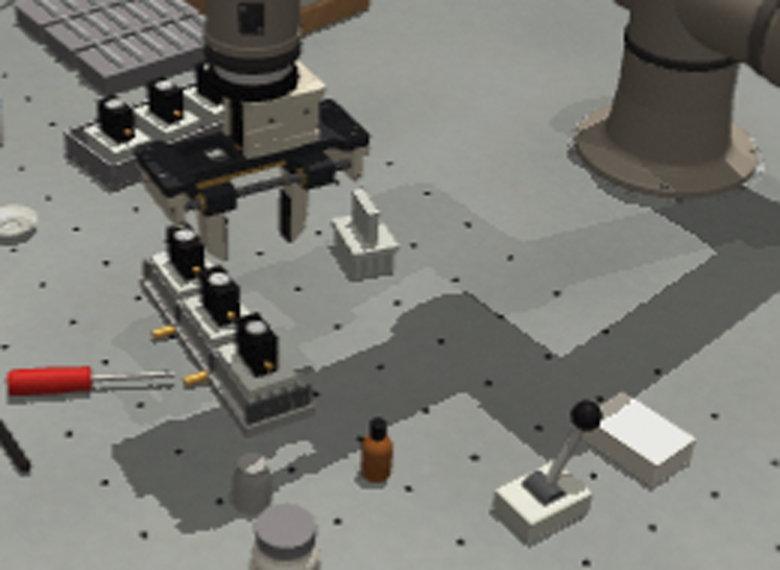

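The scene view shows all three fresh modules seated on the dock, the old ones in the tray, and the lever off with its ball at crop (585,414). Next I'll switch the lever on.

In the tool's units: -0.0292 m / 0.3 = -0.0973, 0.0263 m / 0.3 = 0.0877.

```bash
python3 drive.py '[[[0.0877, -0.0973, 0, 0, 0, 0], [0.0877, -0.0973, 0, 0, 0, 0], [0.0877, -0.0973, 0, 0, 0, 0], [0.0877, -0.0973, 0, 0, 0, 0], [0.0877, -0.0973, 0, 0, 0, 0], [0.0877, -0.0973, 0, 0, 0, 0], [0.0877, -0.0973, 0, 0, 0, 0], [0.0877, -0.0973, 0, 0, 0, 0]]]' 0 10
python3 drive.py '[[[0.0877, -0.0973, 0, 0, 0, 0], [0, 0, 0, 0, 0, -0.0296], [0, 0, 0.1, 0, 0, 0], [0, 0, 0.1, 0, 0, 0], [0, 0, 0.1067, 0, 0, 0], [0, 0, 0, 0, 0, 0], [0, 0, 0, 0, 0, 0]]]'
python3 drive.py '[[[0, 0.0667, 0, 0, 0, 0], [0, 0.0667, 0, 0, 0, 0], [0, 0.0667, 0, 0, 0, 0], [0, 0.0667, 0, 0, 0, 0], [0, 0.05, 0, 0, 0, 0], [0, 0.0333, 0, 0, 0, 0], [0, 0.0167, 0, 0, 0, 0], [0, 0, 0, 0, 0, 0]]]'
```

```text
time: 35.62
tool_pos: [0.4339, 0.3565, 0.3476]
tool_rot: [-3.14, 0.001, 1.478]
contact_force: [0.4, 0.5, 0.5]
opening: 0.011
grip_force: 0.0
time: 36.2
tool_pos: [0.4085, 0.384, 0.2551]
tool_rot: [-3.137, 0.003, 1.571]
contact_force: [0.5, 0.5, 1.0]
opening: 0.0004
grip_force: 0.0
time: 36.87
tool_pos: [0.5201, 0.3843, 0.2584]
tool_rot: [3.139, -0.001, 1.57]
contact_force: [-1.0, -0.5, 1.0]
opening: 0.0006
grip_force: 0.0
```

Push the last few mm to the stop, then back off, lift and check.

In the tool's units: 0.005 m / 0.3 = 0.0167, 0.004 m / 0.3 = 0.0133.

```bash
python3 drive.py '[[[0, 0.0167, 0, 0, 0, 0], [0, 0.0133, 0, 0, 0, 0], [0, 0, 0, 0, 0, 0]]]'
python3 drive.py '[[[0, -0.1, 0, 0, 0, 0], [0, -0.1, 0, 0, 0, 0], [0, 0, -0.1167, 0, 0, 0], [0, 0, -0.1167, 0, 0, 0], [0, 0, -0.1167, 0, 0, 0], [0, -0.1, 0, 0, 0, 0], [0, 0, 0, 0, 0, 0], [0, 0, 0, 0, 0, 0]]]'
python3 - <<'E'
from h import *
c=cam("scene")
for a in(.5,.3,.2): print(a,proj(c,[.517+.08*np.sin(a),.384,.022+.08*np.cos(a)]))
save(c,"s4.png",(230,100,490,310),2.8)
c=cam("top")
for k,r in tops(c,.044):
    if k[1]*1.25>190: print(np.round(k),np.round(r[0],1),np.round(r[1],1),round(r[2],1))
E
```

```text
time: 37.12
tool_pos: [0.5273, 0.3848, 0.2573]
tool_rot: [-3.139, 0.0, 1.572]
contact_force: [-5.5, -0.7, 5.2]
opening: 0.0005
grip_force: 2.6
time: 37.78
tool_pos: [0.4369, 0.3847, 0.3629]
tool_rot: [3.14, -0.001, 1.573]
contact_force: [-0.2, -0.3, 0.7]
opening: 0.0002
grip_force: 0.0
0.5 [402.31013535 268.75137641]
0.3 [407.17276592 264.72111246]
0.2 [409.67214465 262.99412935]
[461. 269.] [ 425.4 -344.9] [50.5 67.6] 7.7
[322. 269.] [432. -11.] [69.5 50.2] 76.3
[455. 239.] [ 496.8 -336.4] [49.6 68. ] 7.0
[449. 211.] [ 567.2 -328. ] [49.7 67.9] 7.0
[332. 188.] [634.2 -42.6] [70.8 50.2] 84.9
[299. 183.] [642.2  40.7] [70.7 50.4] 84.6
[265. 181.] [650.7 124. ] [71.3 50.1] 85.6
```

View pics/s4.png

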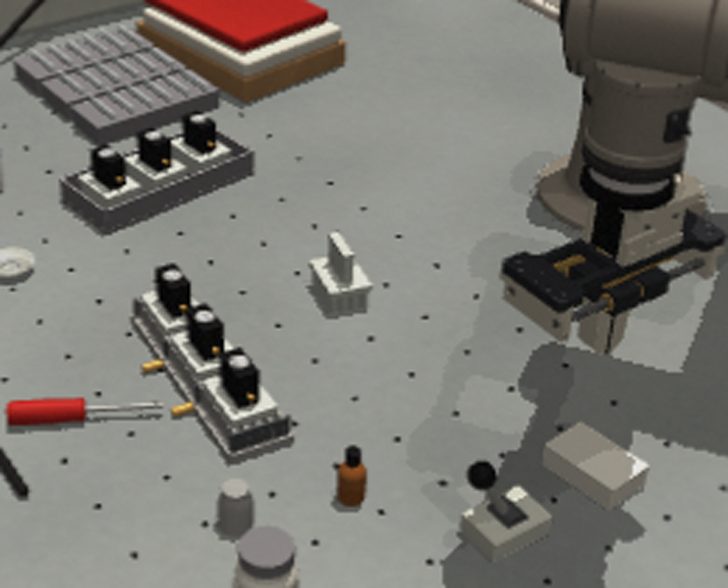

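The ball is at full-image (402,269.5), which matches the fully-on prediction of (402.3,268.8). All the modules are seated and upright, and the arm is clear.

```bash
python3 -c "
from cell import robot
print(robot.hand_in())"
```

```text
the job is handed in; nothing more can be done
None
```

Changeover done and handed in (no verdict was returned): the last pictures show all three old modules upright in the tray, all three fresh ones seated on the dock, the lever back on, and the blank and bystanders left alone.

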